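Load a heel into the slide-out tray of a cement activator

TASK

Pull the activator's tray out by its handle until its slides lock, then lay the tall block heel gently, upright, on the tray's sloping plate with its flat face towards the tray's front panel, so that it slides down and settles in the corner against both fences. Then press down the release lever on the tray's left-hand slide, start the tray inwards, let go of the lever and push the tray gently fully home. Leave the low heel, the jar, the hammer and the tin where they are.

Things in the scene. Friction and masses are not known exactly. Their poses are not given: they have to be found in the camera images.
- activator: Fixed grey sheet-metal bench machine, 300 mm wide (y), 360 mm deep (x), 190 mm high. Origin on the bench under the middle of its front face; its x axis points level into the machine (away from the operator), y to the left, z up. The tray fills an opening in its front; its flat top is at z = 190 mm.
- tray (a joint): How far the tray is out, in m: 0 = fully home, panel against the machine's front; the slides lock at 0.186; end stop 0.190. It moves along the machine's -x with 2 to 5 N of friction and drag; snapping into the lock takes up to about 10 N more. Once locked it cannot go back until the release lever is pressed.
- tray_handle (a point): Middle of the front bar of the tray's bow handle: round bar 12 mm thick, 112 mm long (machine y), level, 150 mm above the bench, its centre 48 mm in front of the panel's face: the gap between bar and panel is 42 mm wide, 100 mm long, open above and below. Moves with the tray; axes as the machine's.
- lever (a joint): Slide release lever on the tray's left rail, in rad: 0 = up (spring), 0.28 = fully down; unlocked from about 0.18. It hinges about the machine's y, 39 mm in front of and 28 mm below the pad: the pad goes down 11 mm and inwards 8 mm. Takes 2 N at first, 5 N when down. The lock itself dips it as the tray comes fully out. Keep it pressed while the tray starts in, for 25 mm; then it may be let go.
- lever_pad (a point): Centre of the top of the lever's steel thumb pad, 26 mm (machine x) by 23 mm (y), 140 mm above the bench when up; its turned-up inner end, 9 mm high, stands 12 mm behind (+x of) the centre. With the tray locked out it is 85 mm in front of the machine's face. Moves with tray and lever; axes as the machine's.
- hearth (a point): Smooth, slippery steel plate in the tray, 136 x 136 mm, tilted about 31 degrees. Origin at the centre of its top face; z = upward normal, x up the slope away from the front panel, y down the slope to the left. Fences 18 mm high along its two low edges: inner faces at x = -68 mm (front) and y = +68 mm (left). A heel laid on it slides by itself into that corner. Moves with the tray.
- heel_mid (a point): Centre of the tall block heel: stacked brown leather, D-shaped in plan, 67 mm long (own x), 54 mm wide (y), 52 mm high (z), about 0.16 kg, standing on the slab. The 40 mm towards +x has flat parallel sides and ends in the flat front face; the back (-x) is a half cylinder of radius 27 mm.
- heel_breast (a point): Centre of the tall heel's flat front face (33.5 mm along its own x from its centre, half-way up).
- low_heel_mid (a point): Centre of the low heel: same plan (67 x 54 mm, flat face at +x) but only 24 mm high, on the slab. To be left alone.
- jar_mid (a point): Centre of an amber glass jar with red lid, 60 mm across, 115 mm high, on the slab. To be left alone.
- slab: Fixed granite slab on the bench, 230 x 200 x 30 mm, origin under its centre, on the left or right of the bench. The two heels and the jar stand on it (top at z = 30 mm).
- hammer_grip (a point): Grip of a hammer about 220 mm long lying on a 6 mm cork mat on the other side of the bench. To be left alone.
- tin_mid (a point): Centre of a tin, 68 mm across, 85 mm high, on the cork mat. To be left alone.
- tray_front (a point): Middle of the top edge of the tray's front panel, on its outer face. The panel is 210 mm wide (machine y), 12 mm thick, from 66 to 170 mm above the bench. The tray behind it is 174 mm wide and 185 mm long, its side walls reach 102 mm above the bench. Moves with the tray; axes as the machine's.
Things that resemble listed ones, but are neither listed nor needed, are in the scene too. What is shaped like the part that bears heel_mid but blue or turquoise is not meant.

How it is judged:
By the outcome, as a careful person would: the job done as asked, in the order asked, and still so for the second after the job is handed in, with the robot touching nothing.
It also fails if it takes over 72 s, if anything falls off the work surface, if the arm or the gripper's body presses on something with over 40 N, if the wrist force passes 120 N, or if a joint passes its speed limit or range.

ROBOT

A 6-joint arm with a two-finger parallel gripper is mounted at the origin on the work surface. World frame = base frame: x ahead of the robot, y to its left, z up, the work surface at z = 0. Lengths are in m, angles in degrees, forces in N, time in s.
With the tool pointing down it reaches from about 0.325 to 0.9 m from the base axis. Payload 3.5 kg.
Tool frame: the origin (TCP) lies midway between the tips of the shut fingers; the grasp point (between the pads) lies 19 mm behind it; z points along the fingers, y is the line along which they close (so a half turn about z gives the same grasp; the last joint's range is limited). The gripper opens to 85 mm and grips with 20 to 120 N. Pads are 22 mm wide; open, the fingers measure 114 mm over their backs; the gripper's body (76 mm by 85 mm) begins 54 mm behind the grasp point. The pads swing forward as they close: fully open they stand 13 mm farther back than shut.
Start: joints at [-80.581, 15.837, -1.513, 72.651, 0, 84.076], TCP at [0.165, -0.603, 0.231] pointing down, gripper open.
Joint ranges: [-178.77, 178.77], [-48.84, 107.48], [-61.69, 71.31], [-111.58, 123.2], [-90, 87.43], [-180, 180]. Speed limits (degrees/s): [147.25, 147.25, 180, 180, 180, 180].

INTERFACE

Orientations are given as a 3x3 rotation matrix whose columns are the frame's x, y, z axes.
In Python, from station import robot gives the robot as it stands.
- The arm moves only by the tool jog_arm, never from a script. Its argument "commands" is a list that holds one entry, the list of rows, each a list of 7 numbers: the gripper's target within -1 to 1 (fully open at 1, half-way at 0, shut at -1), then the shift along the tool's x, y, z each as a share of 0.03 m, from -1 to 1, then the turn, a rotation vector about the tool's x, y, z each as a share of 180 degrees, from -1 to 1. A call has 1 to 5 rows; each row shifts and turns the commanded pose from where the row before left it, along the tool's axes as they then stand; what a row does not reach is not made up. A row lasts 1/10 s, in which the tool goes at most 50 mm and 8.59 degrees, less where a joint would pass 70% of its speed; a pose out of reach is approached as far as the arm can. A call with a number of a shift or a turn outside -1 to 1 is refused whole. A call with a gripper value outside its range is refused whole. The fingers move at their own pace and stop on an object; the grip force is fixed at half the most. Time passes only in rows, so rows that do not move let the fingers close. It gives the time, the measured TCP pose, the force, the opening and the grip force at its end, in the units of the state.
- robot.observe(): the state, without advancing time (a new reading comes with each control period).
- robot.get_image(name): name is "scene" or "top" or "wrist"; returns a dict with "pixels" (480x640x3 uint8, red, green, blue), "fx", "fy", "cx", "cy" (pixels), "pose" (4x4, takes a point from camera to world coordinates). Camera axes: x right, y down, z forward; pixel columns grow to the right and rows downward; lengths in m; the calibration is good to about 2 mm. A picture is of the moment at which its call begins. There is no depth.
- robot.close_job(): hands the job in; it is judged then, once.
Trained networks look in a picture, given as the dict that the camera call returned (one of the last four; its "shot" number tells which), for a name from the list of things; names that differ only in an ending like _2 or _b are one class to them, and where a whole thing is asked for, a point or a joint stands for the part that bears it (a point fixed in the world has none). Each returns a list of dicts, best first, with "p" (0 to 1); they miss things now and then, are a little off and sometimes report something else, mostly with a low value. They report only what shows in the picture. A call takes as long as a camera call. They do not tell look-alikes from the thing itself.
- robot.boxes_of(target, picture): "position" ([column, row] in pixels, amid what is visible of it).
- robot.regions_of(target, picture): "region" (480x640 bool, what is visible of it) and "position" ([column, row] in pixels, amid what is visible of it).
- robot.spot_point(target, picture): "position" ([column, row] in pixels: a listed point, or the origin of a listed thing).
The state is a dict: "t": time; "joints": joint angles; "qvel": joint speeds; "tau": joint torques, N m; "eef_pos": TCP position; "ee_rot": TCP orientation; "ft_force": force on the tool from outside, world axes, zero at the start; "ft_torque": the same for the moment, N m; "opening": finger opening in m; "grasp_force": force on a finger pad.
Only numpy, scipy, OpenCV 4.12 (cv2) and the standard library are available. Lean on these libraries where they do the work, as an engineer would, in place of code of your own. Each camera call takes 0.05 s, during which the arm holds its last target. There are 200 camera calls.

## Working session

There is one attempt and no reset: what is moved stays moved. The work goes in short steps, Python scripts to look and compute and a tool call to move; the robot and the scene stay as the last step left them, time stands still between calls to the robot, and variables do not carry over. Pictures are saved under pics/ and viewed, at most 10 in all, crops included, and the job is handed in when it is done.

Besides the shell and the picture viewer there is one more tool, called after "Emit:" in YAML: its name, and indented under it one key for each argument. jog_arm: Moves the arm, as the interface text tells. Its arguments: {"type":"object","properties":{"commands":{"type":"array"}},"required":["commands"]}

```bash
ls; mkdir -p pics; cat > h.py <<'E'
import numpy as np, cv2
from station import robot
def ray(im,px):
    P=np.array(im["pose"]); d=np.array([(px[0]-im["cx"])/im["fx"],(px[1]-im["cy"])/im["fy"],1.])
    return P[:3,3],P[:3,:3]@d
def atz(im,px,z):
    o,d=ray(im,px); return o+d*(z-o[2])/d[2]
def proj(im,p):
    P=np.array(im["pose"]); c=P[:3,:3].T@(np.array(p)-P[:3,3]); return np.array([im["fx"]*c[0]/c[2]+im["cx"],im["fy"]*c[1]/c[2]+im["cy"]])
def tri(obs):
    A=np.zeros((3,3));b=np.zeros(3)
    for im,px in obs:
        o,d=ray(im,px); d=d/np.linalg.norm(d); M=np.eye(3)-np.outer(d,d);A+=M;b+=M@o
    p=np.linalg.solve(A,b); return p
def save(im,n): cv2.imwrite("pics/"+n,np.array(im["pixels"])[:,:,::-1])
E
python3 - <<'E'
from h import *
np.set_printoptions(precision=4,suppress=True)
s=robot.get_image("scene");t=robot.get_image("top")
both=np.hstack([s["pixels"],t["pixels"]])
save(s,"s0.png");save(t,"t0.png")
print(s["pose"],t["pose"],s["fx"])
for n in ["activator","tray_handle","lever_pad","hearth","heel_mid","heel_breast","low_heel_mid","jar_mid","hammer_grip","tin_mid","tray_front","slab"]:
    for k,im in (("s",s),("t",t)):
        print(n,k,[(np.round(d["position"],1).tolist(),round(d["p"],2)) for d in robot.spot_point(n,im)[:4]])
print(robot.observe())
E
```

```text
pics
[[-0.7818  0.5302 -0.3282  1.0219]
 [ 0.6234  0.6541 -0.4284  0.6798]
 [-0.0125 -0.5395 -0.8419  1.3905]
 [ 0.      0.      0.      1.    ]] [[ 0.013  -0.988   0.1542  0.3551]
 [-0.9999 -0.0112  0.0127  0.0509]
 [-0.0108 -0.1543 -0.988   1.4921]
 [ 0.      0.      0.      1.    ]] 557.4774930440134
activator s []
activator t [([333.4, 223.7], 0.96)]
tray_handle s [([288.4, 255.0], 0.57)]
tray_handle t [([336.7, 232.3], 0.78)]
lever_pad s []
lever_pad t []
hearth s [([413.7, 337.7], 0.17)]
hearth t []
heel_mid s [([476.3, 308.4], 0.95), ([420.8, 330.9], 0.92), ([450.3, 399.2], 0.84), ([287.6, 251.0], 0.54)]
heel_mid t [([221.4, 291.1], 0.97), ([210.5, 347.0], 0.73), ([167.2, 268.8], 0.67)]
heel_breast s [([487.1, 310.8], 0.95), ([412.8, 338.7], 0.91), ([442.0, 402.1], 0.86)]
heel_breast t [([202.5, 353.3], 0.97), ([171.5, 262.2], 0.95), ([219.7, 275.1], 0.74)]
low_heel_mid s [([396.9, 362.0], 0.91)]
low_heel_mid t [([215.8, 258.4], 0.73)]
jar_mid s [([381.5, 316.4], 0.6), ([399.7, 346.7], 0.28)]
jar_mid t [([244.4, 271.0], 0.68)]
hammer_grip s []
hammer_grip t [([445.5, 259.2], 0.74)]
tin_mid s [([227.0, 171.3], 0.95)]
tin_mid t [([474.9, 258.4], 0.85)]
tray_front s [([276.3, 262.8], 0.57)]
tray_front t [([334.7, 215.0], 0.79)]
slab s [([400.0, 345.8], 0.66)]
slab t [([232.6, 279.1], 0.74)]
{'t': 1.3, 'joints': array([-80.5789,  15.8371,  -1.513 ,  72.653 ,   0.0015,  84.0778]), 'qvel': array([-0.0001,  0.0735, -0.1024, -0.0049, -0.0233, -0.0416]), 'tau': array([  0.0002, -44.5488,  29.556 ,   0.0012,   0.    ,  -0.    ]), 'eef_pos': array([ 0.1654, -0.6027,  0.2313]), 'ee_rot': array([[ 0.9644,  0.2646,  0.    ],
       [ 0.2646, -0.9644,  0.0001],
       [ 0.    , -0.0001, -1.    ]]), 'ft_force': array([-0.466 , -0.2437, -0.38  ]), 'ft_torque': array([-0.0136,  0.0052,  0.0331]), 'grasp_force': 0.0, 'opening': 0.08580634996594992}
```

View pics/s0.png

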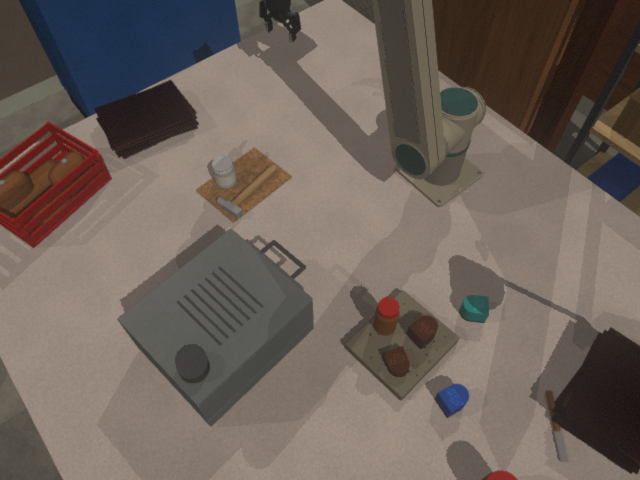

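View pics/t0.png

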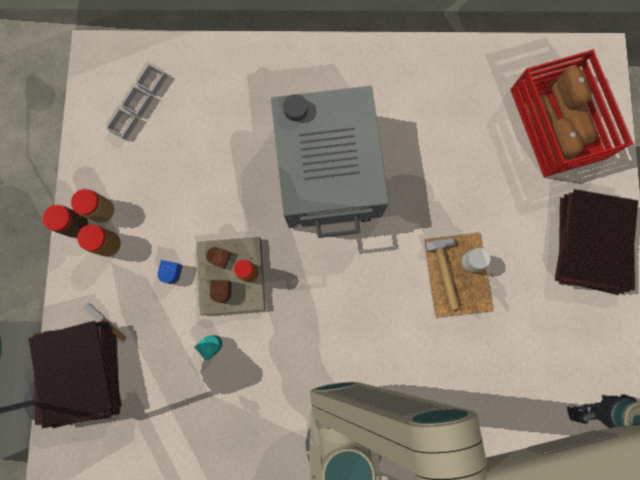

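```bash
python3 - <<'E'
import cv2,numpy as np
t=cv2.imread("pics/t0.png");s=cv2.imread("pics/s0.png")
a=cv2.resize(t[190:250,270:400],None,fx=6,fy=5,interpolation=cv2.INTER_CUBIC)
b=cv2.resize(s[285:390,340:500],(400,290),interpolation=cv2.INTER_CUBIC)
c=cv2.resize(t[225:320,155:275],(380,290),interpolation=cv2.INTER_CUBIC)
o=np.zeros((600,780,3),np.uint8);o[:300,:780]=a;o[305:595,:400]=b;o[305:595,400:780]=c
cv2.imwrite("pics/c1.png",o)
E
```

```text
(no output)
```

View pics/c1.png

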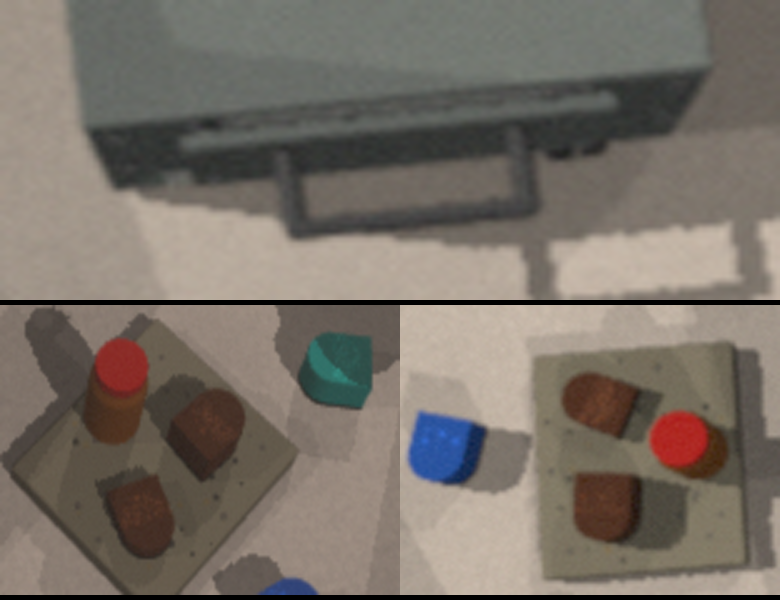

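```bash
cat > geo.py <<'E'
from h import *
import pickle
E
python3 - <<'E'
from h import *
np.set_printoptions(precision=4,suppress=True)
t=robot.get_image("top");s=robot.get_image("scene")
c=lambda x,y:(270+x/6-.4,190+y/5-.4)
L=atz(t,c(92,127),.19);R=atz(t,c(708,68),.19);print("front top L,R",L,R,np.linalg.norm(L-R),"yaw",np.degrees(np.arctan2(-(R-L)[0]*-1, -(R-L)[1])))
a=atz(t,c(295,234),.15);b=atz(t,c(535,212),.15);print("bar",a,b,np.linalg.norm(a-b))
for n in ["heel_mid","heel_breast","low_heel_mid","jar_mid","tray_handle","tray_front"]:
    T=robot.spot_point(n,t);S=robot.spot_point(n,s)
    for x in T[:3]:
        for y in S[:3]:
            p=tri([(t,x["position"]),(s,y["position"])]);e=np.linalg.norm(proj(t,p)-x["position"])+np.linalg.norm(proj(s,p)-y["position"])
            if e<8: print(n,p,round(e,1),x["p"],y["p"])
A=robot.spot_point("activator",t)[0]["position"];print("act",atz(t,A,0))
print(robot.observe()["t"])
E
```

```text
front top L,R [0.6564 0.1765 0.19  ] [ 0.6936 -0.1124  0.19  ] 0.2912840185274742 yaw 7.3199647414835844
bar [0.6037 0.0812 0.15  ] [ 0.6178 -0.0338  0.15  ] 0.1159257735689674
heel_mid [0.4512 0.3763 0.0447] 0.7 0.68 0.73
heel_mid [0.5104 0.5468 0.0319] 2.9 0.66 0.75
heel_breast [0.2614 0.4427 0.0022] 0.8 0.82 0.63
heel_breast [0.4882 0.3781 0.0448] 0.3 0.78 0.58
low_heel_mid [0.5507 0.3949 0.0385] 4.4 0.82 0.73
jar_mid [0.5047 0.2951 0.0717] 4.1 0.64 0.77
tray_handle [0.6138 0.0336 0.1556] 1.4 0.68 0.92
tray_front [0.6576 0.0386 0.1759] 2.0 0.83 0.88
act [0.6793 0.0386 0.    ]
2.05
```

```bash
cat > plan.py <<'E'
from h import *
from scipy.spatial.transform import Rotation as Ro
def plan(tgt,R1,g,p0=None,R0=None,step=.0295,turn=8.4,n=None):
    """rows from (p0,R0) (default measured) to (tgt,R1); prints rows; shift applied in row-start axes"""
    o=robot.observe()
    p0=np.array(o["eef_pos"]) if p0 is None else np.array(p0); R0=np.array(o["ee_rot"]) if R0 is None else R0
    tgt=np.array(tgt,float); rv=Ro.from_matrix(R0.T@R1).as_rotvec()
    n=n or int(max(np.ceil(np.linalg.norm(tgt-p0)/step),np.ceil(np.degrees(np.linalg.norm(rv))/turn),1))
    p=p0.copy();R=R0.copy();rows=[]
    for i in range(n):
        d=R.T@((tgt-p)/(n-i)); w=Ro.from_matrix(R.T@R1).as_rotvec()/(n-i)
        row=[g]+[round(float(v),3)+0. for v in np.r_[d/.03,w/np.pi]]
        rows.append(row); p=p+R@(np.array(row[1:4])*.03); R=R@Ro.from_rotvec(np.array(row[4:])*np.pi).as_matrix()
    for i in range(0,n,5): print(rows[i:i+5])
    return p,R
def down(a):  # tool down with tool y at angle a (deg)
    a=np.radians(a); y=np.array([np.cos(a),np.sin(a),0]);z=np.array([0,0,-1.]);return np.c_[np.cross(y,z),y,z]
def st():
    o=robot.observe(); print("t",o["t"],"p",np.round(o["eef_pos"],4),"f",np.round(o["ft_force"],1),"open",round(o["opening"],4),"gf",round(o["grasp_force"],1));return o
E
python3 - <<'E'
from plan import *
plan([.585,.025,.30],down(7.2),-.06)
E
```

```text
[[-0.06, 0.732, -0.634, -0.088, 0.0, 0.0, -0.017], [-0.06, 0.765, -0.594, -0.088, 0.0, 0.0, -0.018], [-0.06, 0.797, -0.55, -0.088, 0.0, 0.0, -0.017], [-0.06, 0.825, -0.506, -0.088, 0.0, 0.0, -0.018], [-0.06, 0.852, -0.459, -0.088, 0.0, 0.0, -0.017]]
[[-0.06, 0.876, -0.413, -0.088, 0.0, 0.0, -0.018], [-0.06, 0.898, -0.363, -0.088, 0.0, 0.0, -0.017], [-0.06, 0.916, -0.314, -0.088, 0.0, 0.0, -0.018], [-0.06, 0.932, -0.262, -0.088, 0.0, 0.0, -0.017], [-0.06, 0.945, -0.212, -0.088, 0.0, 0.0, -0.018]]
[[-0.06, 0.955, -0.158, -0.088, 0.0, 0.0, -0.017], [-0.06, 0.962, -0.107, -0.088, 0.0, 0.0, -0.018], [-0.06, 0.967, -0.052, -0.088, 0.0, 0.0, -0.017], [-0.06, 0.968, -0.001, -0.088, 0.0, 0.0, -0.018], [-0.06, 0.966, 0.054, -0.088, 0.0, 0.0, -0.017]]
[[-0.06, 0.962, 0.106, -0.088, 0.0, 0.0, -0.018], [-0.06, 0.955, 0.16, -0.088, 0.0, 0.0, -0.017], [-0.06, 0.945, 0.211, -0.088, 0.0, 0.0, -0.018], [-0.06, 0.931, 0.264, -0.088, 0.0, 0.0, -0.017], [-0.06, 0.916, 0.313, -0.088, 0.0, 0.0, -0.018]]
[[-0.06, 0.897, 0.364, -0.088, 0.0, 0.0, -0.017], [-0.06, 0.876, 0.412, -0.088, 0.0, 0.0, -0.018], [-0.06, 0.851, 0.46, -0.089, 0.0, 0.0, -0.017], [-0.06, 0.825, 0.505, -0.088, 0.0, 0.0, -0.018], [-0.06, 0.796, 0.551, -0.089, 0.0, 0.0, -0.017]]
[[-0.06, 0.765, 0.593, -0.088, 0.0, 0.0, -0.018]]
```

Emit:
jog_arm:
  commands:
    - [[-0.06,0.73,-0.63,-0.09,0,0,-0.017],[-0.06,0.77,-0.59,-0.09,0,0,-0.018],[-0.06,0.8,-0.55,-0.09,0,0,-0.017],[-0.06,0.83,-0.51,-0.09,0,0,-0.018],[-0.06,0.85,-0.46,-0.09,0,0,-0.017]]

```text
t: 2.55
eef_pos: [0.2468, -0.481, 0.245]
ee_rot: [[0.856, 0.517, 0.0], [0.517, -0.856, -0.0], [0.0, 0.0, -1.0]]
ft_force: [0.4, -0.7, -0.3]
opening: 0.04
grasp_force: 0.0
```

Emit:
jog_arm:
  commands:
    - [[-0.06,0.88,-0.41,-0.09,0,0,-0.018],[-0.06,0.9,-0.36,-0.09,0,0,-0.017],[-0.06,0.92,-0.31,-0.09,0,0,-0.018],[-0.06,0.93,-0.26,-0.09,0,0,-0.017],[-0.06,0.95,-0.21,-0.09,0,0,-0.018]]

```text
t: 3.05
eef_pos: [0.3282, -0.3603, 0.2586]
ee_rot: [[0.682, 0.731, 0.0], [0.731, -0.682, -0.0], [-0.0, 0.001, -1.0]]
ft_force: [1.1, -0.3, 0.3]
opening: 0.0401
grasp_force: 0.0
```

Emit:
jog_arm:
  commands:
    - [[-0.06,0.96,-0.16,-0.09,0,0,-0.017],[-0.06,0.96,-0.11,-0.09,0,0,-0.018],[-0.06,0.97,-0.05,-0.09,0,0,-0.017],[-0.06,0.97,0,-0.09,0,0,-0.018],[-0.06,0.97,0.05,-0.09,0,0,-0.017]]

```text
t: 3.55
eef_pos: [0.4089, -0.2392, 0.2721]
ee_rot: [[0.46, 0.888, 0.0], [0.888, -0.46, -0.0], [-0.0, 0.001, -1.0]]
ft_force: [0.8, -0.5, -0.4]
opening: 0.0402
grasp_force: 0.0
```

Emit:
jog_arm:
  commands:
    - [[-0.06,0.96,0.11,-0.09,0,0,-0.018],[-0.06,0.96,0.16,-0.09,0,0,-0.017],[-0.06,0.95,0.21,-0.09,0,0,-0.018],[-0.06,0.93,0.26,-0.09,0,0,-0.017],[-0.06,0.92,0.31,-0.09,0,0,-0.018]]

```text
t: 4.05
eef_pos: [0.4896, -0.1181, 0.2856]
ee_rot: [[0.2, 0.98, 0.0], [0.98, -0.2, -0.0], [-0.0, 0.0, -1.0]]
ft_force: [0.2, -0.6, 0.2]
opening: 0.0402
grasp_force: 0.0
```

Emit:
jog_arm:
  commands:
    - [[-0.06,0.9,0.36,-0.09,0,0,-0.017],[-0.06,0.88,0.41,-0.09,0,0,-0.018],[-0.06,0.85,0.46,-0.09,0,0,-0.017],[-0.06,0.83,0.51,-0.09,0,0,-0.018],[-0.06,0.8,0.55,-0.09,0,0,-0.017]]

```text
t: 4.55
eef_pos: [0.5703, 0.0031, 0.299]
ee_rot: [[-0.072, 0.997, 0.0], [0.997, 0.072, -0.0], [-0.0, 0.0, -1.0]]
ft_force: [0.1, -0.4, 0.2]
opening: 0.0402
grasp_force: 0.0
```

```bash
python3 - <<'E'
from plan import *
w=robot.get_image("wrist");save(w,"w1.png");st()
np.set_printoptions(precision=4,suppress=True)
print(w["pose"])
for n in ("tray_handle","tray_front"):
  for d in robot.spot_point(n,w)[:2]: print(n,d["p"],d["position"],atz(w,d["position"],.15 if n=="tray_handle" else .17))
E
```

```text
t 4.6 p [0.5728 0.0061 0.2993] f [3.4 2.3 0.8] open 0.0401 gf 0.0
[[ 0.9974  0.0697  0.0196  0.5656]
 [ 0.0724 -0.9603 -0.2696  0.0708]
 [ 0.0001  0.2703 -0.9628  0.4414]
 [ 0.      0.      0.      1.    ]]
tray_handle 0.86 [376.3, 200.6] [0.6134 0.0267 0.15  ]
tray_front 0.6 [441.5, 204.1] [0.6607 0.0307 0.17  ]
tray_front 0.38 [374.4, 200.1] [0.6086 0.03   0.17  ]
```

View pics/w1.png

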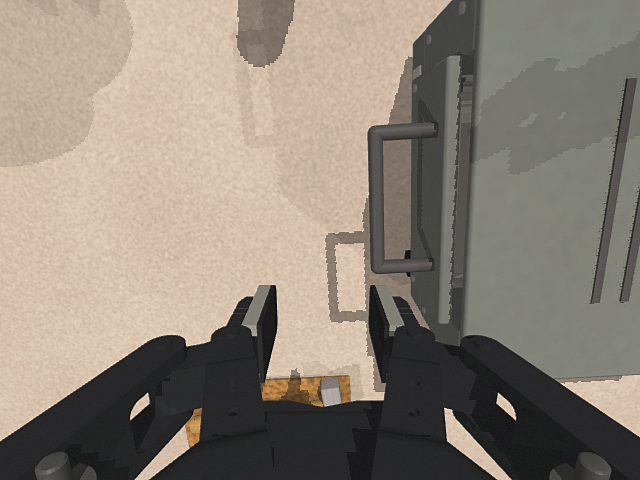

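```bash
python3 - <<'E'
from plan import *
w=robot.get_image("wrist")
for a,b,z in (((376,135),(378,262),.15),((475,5),(462,345),.19)):
    A=atz(w,a,z);B=atz(w,b,z);d=A-B;print(A,B,np.degrees(np.arctan2(-d[0],d[1])))
from plan import *
st()
p,R=plan([.6134,.0267,.215],down(7),-.06)
p,R=plan([.6134,.0267,.139],R1=down(7),g=-.06,p0=p,R0=R)
E
```

```text
[0.60729486 0.07843954 0.15      ] [ 0.62095427 -0.02655527  0.15      ] 7.412326743408576
[0.65412505 0.15871493 0.19      ] [ 0.68867257 -0.07832092  0.19      ] 8.292361995137078
t 4.75 p [0.5697 0.0023 0.2987] f [ 0.   0.1 -1.7] open 0.0401 gf 0.0
[[-0.06, 0.177, 0.378, 0.697, 0.0, 0.0, -0.004], [-0.06, 0.173, 0.38, 0.697, 0.0, 0.0, -0.004], [-0.06, 0.168, 0.382, 0.697, 0.0, 0.0, -0.004], [-0.06, 0.162, 0.385, 0.697, 0.0, 0.0, -0.004]]
[[-0.06, 0.0, 0.0, 0.844, 0.0, 0.0, 0.0], [-0.06, 0.001, 0.001, 0.845, 0.0, 0.0, 0.0], [-0.06, 0.0, 0.0, 0.844, 0.0, 0.0, 0.0]]
```

Emit:
jog_arm:
  commands:
    - [[-0.06,0.18,0.38,0.7,0,0,-0.005],[-0.06,0.17,0.38,0.7,0,0,-0.005],[-0.06,0.17,0.38,0.7,0,0,-0.005],[-0.06,0.16,0.38,0.7,0,0,-0.004],[-0.06,0,0,0,0,0,0]]

```text
t: 5.25
eef_pos: [0.6111, 0.026, 0.2112]
ee_rot: [[-0.128, 0.992, -0.007], [0.992, 0.128, 0.0], [0.001, -0.006, -1.0]]
ft_force: [-1.0, 0.0, -0.3]
opening: 0.0398
grasp_force: 0.0
```

Emit:
jog_arm:
  commands:
    - [[-0.06,0,0,0.6,0,0,0],[-0.06,0,0,0.6,0,0,0],[-0.06,0,0,0.6,0,0,0],[-0.06,0,0,0.5,0,0,0],[-0.06,0,0,0.35,0,0,0]]

```text
t: 5.75
eef_pos: [0.6126, 0.0258, 0.135]
ee_rot: [[-0.128, 0.992, -0.001], [0.992, 0.128, -0.0], [-0.0, -0.001, -1.0]]
ft_force: [0.9, -0.2, 0.1]
opening: 0.0401
grasp_force: 0.0
```

Emit:
jog_arm:
  commands:
    - [[-1,0,0,0,0,0,0],[-1,0,0,0,0,0,0],[-1,0,0,0,0,0,0],[-1,0,0,0,0,0,0],[-1,0,0,0,0,0,0]]

```text
t: 6.25
eef_pos: [0.6134, 0.0263, 0.136]
ee_rot: [[-0.129, 0.992, 0.001], [0.992, 0.129, -0.001], [-0.001, 0.001, -1.0]]
ft_force: [-0.6, -1.1, 0.2]
opening: 0.0103
grasp_force: 58.6
```

Emit:
jog_arm:
  commands:
    - [[-1,0,-0.3,0,0,0,0],[-1,0,-0.6,0,0,0,0],[-1,0,-0.6,0,0,0,0],[-1,0,-0.6,0,0,0,0],[-1,0,-0.6,0,0,0,0]]

```text
t: 6.75
eef_pos: [0.534, 0.0158, 0.136]
ee_rot: [[-0.129, 0.992, 0.005], [0.992, 0.129, -0.0], [-0.001, 0.005, -1.0]]
ft_force: [4.5, -1.6, -1.5]
opening: 0.0102
grasp_force: 59.9
```

Emit:
jog_arm:
  commands:
    - [[-1,0,-0.7,0,0,0,0],[-1,0,-0.7,0,0,0,0],[-1,0,-0.7,0,0,0,0],[-1,0,-0.5,0,0,0,0],[-1,0,-0.3,0,0,0,0]]

```text
t: 7.25
eef_pos: [0.4476, 0.0043, 0.136]
ee_rot: [[-0.129, 0.992, 0.005], [0.992, 0.129, -0.001], [-0.002, 0.005, -1.0]]
ft_force: [4.2, -1.3, -2.4]
opening: 0.0096
grasp_force: 60.0
```

Emit:
jog_arm:
  commands:
    - [[-1,0,-0.2,0,0,0,0],[-1,0,-0.2,0,0,0,0],[-1,0,-0.15,0,0,0,0],[-1,0,-0.08,0,0,0,0],[-1,0,0,0,0,0,0]]

```text
t: 7.75
eef_pos: [0.4278, 0.0018, 0.1359]
ee_rot: [[-0.129, 0.992, 0.0], [0.992, 0.129, -0.002], [-0.002, -0.0, -1.0]]
ft_force: [1.0, -3.9, 4.5]
opening: 0.0099
grasp_force: 60.8
```

Emit:
jog_arm:
  commands:
    - [[-1,0,-0.04,0,0,0,0],[-1,0,0,0,0,0,0],[-1,0,0.1,0,0,0,0],[-1,0,0.1,0,0,0,0],[-1,0,0,0,0,0,0]]

```text
t: 8.25
eef_pos: [0.4312, 0.0022, 0.1359]
ee_rot: [[-0.129, 0.992, -0.004], [0.992, 0.129, -0.003], [-0.002, -0.004, -1.0]]
ft_force: [-3.5, -6.7, 10.0]
opening: 0.0095
grasp_force: 61.4
```

Emit:
jog_arm:
  commands:
    - [[-1,0,0.1,0,0,0,0],[-1,0,0.05,0,0,0,0],[-1,0,0,0,0,0,0]]

```text
t: 8.55
eef_pos: [0.4319, 0.0023, 0.1358]
ee_rot: [[-0.129, 0.992, -0.012], [0.992, 0.129, -0.005], [-0.003, -0.012, -1.0]]
ft_force: [-13.3, -7.6, 19.1]
opening: 0.0099
grasp_force: 62.4
```

Emit:
jog_arm:
  commands:
    - [[-1,0,-0.2,0,0,0,0],[-0.1,0,0,0,0,0,0],[-0.1,0,0,0,0,0,0],[-0.1,0,0,0,0,0,0],[-0.1,0,0,-0.5,0,0,0]]

```text
t: 9.05
eef_pos: [0.4287, 0.0037, 0.1481]
ee_rot: [[-0.13, 0.992, -0.006], [0.992, 0.13, 0.002], [0.003, -0.006, -1.0]]
ft_force: [-0.2, 0.5, 0.2]
opening: 0.0386
grasp_force: 0.0
```

Emit:
jog_arm:
  commands:
    - [[-0.1,0,0,-0.9,0,0,0],[-0.1,0,0,-0.9,0,0,0],[-0.1,0,0,-0.9,0,0,0],[0.5,0,0,-0.9,0,0,0],[1,0,0,-0.9,0,0,0]]

```text
t: 9.55
eef_pos: [0.4307, 0.0034, 0.2859]
ee_rot: [[-0.13, 0.992, -0.001], [0.992, 0.13, 0.001], [0.002, -0.001, -1.0]]
ft_force: [1.1, 0.2, -0.1]
opening: 0.0661
grasp_force: 0.0
```

```bash
python3 - <<'E'
from plan import *
np.set_printoptions(precision=4,suppress=True)
st()
s=robot.get_image("scene");t=robot.get_image("top");w=robot.get_image("wrist")
a=np.hstack([cv2.resize(np.array(x["pixels"]),(400,300)) for x in (t,w)])
c=cv2.resize(np.array(s["pixels"])[180:380,200:400],(300,300),interpolation=cv2.INTER_CUBIC)
d=cv2.resize(np.array(t["pixels"])[200:320,260:400],(350,300),interpolation=cv2.INTER_CUBIC)
o=np.zeros((600,800,3),np.uint8);o[:300]=a;o[300:,:300]=c;o[300:,300:650]=d
cv2.imwrite("pics/m2.png",o[:,:,::-1])
for n in ("hearth","lever_pad","tray_handle","tray_front"):
    for k,im in zip("stw",(s,t,w)):
        print(n,k,[(np.round(x["position"],1).tolist(),round(x["p"],2),atz(im,x["position"],{"hearth":.1,"lever_pad":.14,"tray_handle":.15,"tray_front":.17}[n])) for x in robot.spot_point(n,im)[:2]])
E
```

```text
t 9.55 p [0.4307 0.0034 0.2859] f [ 1.1  0.2 -0.1] open 0.0661 gf 0.0
hearth s [([293.5, 248.5], 0.86, array([ 0.5758, -0.0066,  0.1   ]))]
hearth t [([343.9, 244.8], 0.85, array([0.5883, 0.0072, 0.1   ]))]
hearth w [([487.4, 236.3], 0.73, array([0.5962, 0.0029, 0.1   ]))]
lever_pad s [([311.7, 266.6], 0.73, array([0.5866, 0.0888, 0.14  ])), ([413.4, 337.7], 0.25, array([0.5193, 0.3976, 0.14  ]))]
lever_pad t [([220.9, 279.5], 0.43, array([0.4768, 0.3602, 0.14  ])), ([312.2, 249.5], 0.4, array([0.5668, 0.0999, 0.14  ]))]
lever_pad w []
tray_handle s [([337.1, 212.9], 0.6, array([0.4302, 0.0035, 0.15  ]))]
tray_handle t []
tray_handle w [([319.2, 226.8], 0.57, array([0.4317, 0.0032, 0.15  ]))]
tray_front s [([324.5, 218.3], 0.59, array([0.4774, 0.0068, 0.17  ]))]
tray_front t [([343.4, 280.8], 0.84, array([0.4746, 0.0101, 0.17  ]))]
tray_front w [([377.7, 237.3], 0.57, array([0.4766, 0.0055, 0.17  ])), ([317.6, 228.8], 0.24, array([0.4301, 0.0063, 0.17  ]))]
```

View pics/m2.png

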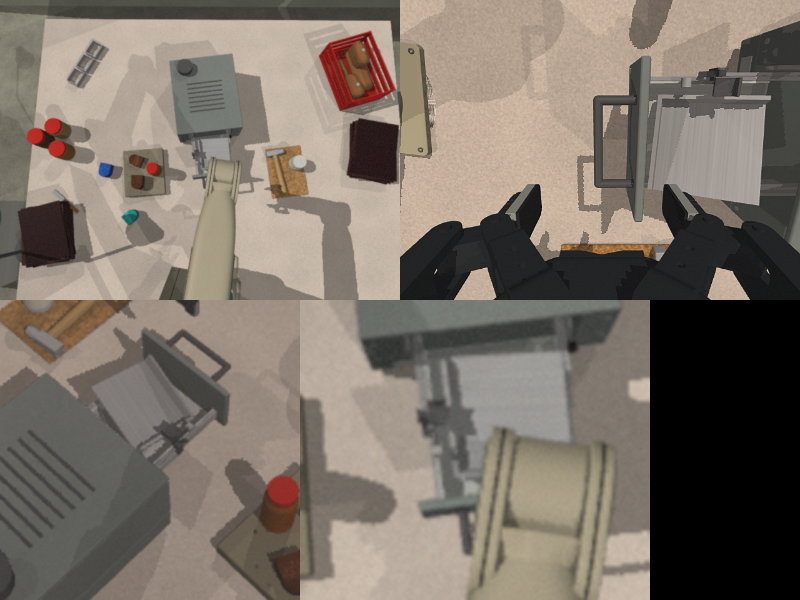

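```bash
python3 - <<'E'
from plan import *
w=robot.get_image("wrist");save(w,"w3.png");s=robot.get_image("scene");t=robot.get_image("top")
import pickle;pickle.dump([w,s,t],open("ims.pkl","wb"))
a=np.array(w["pixels"])[70:345,360:630]
a=cv2.resize(a,(589,600),interpolation=cv2.INTER_CUBIC); print(589/270,600/275)
cv2.imwrite("pics/w3c.png",a[:,:,::-1])
print(tri([(w,(487.4,236.3)),(s,(293.5,248.5)),(t,(343.9,244.8))]))
print(tri([(s,(311.7,266.6)),(t,(312.2,249.5))]))
E
```

```text
2.1814814814814816 2.1818181818181817
[0.58283148 0.0065706  0.11982642]
[0.57608182 0.09259984 0.13103988]
```

View pics/w3c.png

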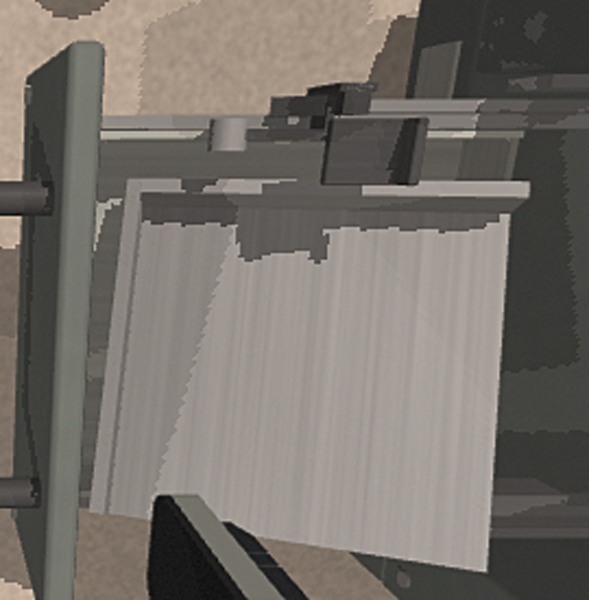

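```bash
python3 - <<'E'
from plan import *
import pickle
from scipy.optimize import least_squares
np.set_printoptions(precision=4,suppress=True)
w,s,t=pickle.load(open("ims.pkl","rb"))
f=lambda x,y:np.array([360+x/2.1815-.3,70+y/2.1815-.3])
pts=[((68,-68,0),f(487,572)),((68,68,18),f(528,195)),((-68,-68,18),f(105,514)),((-68,68,18),f(141,194)),((68,68,0),f(508,220))]
M=Ro.from_euler("z",7.4,degrees=True)
def H(v): return v[:3],(M*Ro.from_euler("YXZ",v[3:],degrees=True)).as_matrix()
def res(v):
    c,R=H(v); r=[(proj(w,c+R@(np.array(q)/1000))-px)/1.5 for q,px in pts]
    r+=[(proj(im,c)-px)/3 for im,px in ((w,(487.4,236.3)),(s,(293.5,248.5)),(t,(343.9,244.8)))]
    return np.r_[np.concatenate(r),(np.degrees(np.arccos(R[2,2]))-31)/1.,v[5]/3]
r=least_squares(res,[.58,.007,.12,-22,-22,0],x_scale=[.01,.01,.01,5,5,5])
print(r.x,r.cost);c,R=H(r.x);print(R,res(r.x)[:16].reshape(-1,2))
np.savez("hearth.npz",c=c,R=R)
pp=atz(w,f(368,152),.14);print("pad",pp)
Mm=M.as_matrix();face=np.array([.675,.032,0]); print("pad in machine",Mm.T@(pp-face),"hearth in machine",Mm.T@(c-face))
for q in ((-68,68,0),(-68,-68,0),(68,-68,0),(68,68,0)): print(q,Mm.T@(c+R@np.array(q)/1e3-face))
# heel from earlier
print(Mm.T@(np.array([.4746,.0088,.17])-face))
E
```

```text
[  0.5858   0.0063   0.125  -20.9764 -23.6566   0.0614] 7.0504262526176475
[[ 0.926   0.0235 -0.3768]
 [ 0.1213  0.9267  0.3557]
 [ 0.3576 -0.375   0.8553]] [[-0.1924  0.1036]
 [-0.5084  1.0369]
 [-0.4708 -0.0489]
 [-0.0967 -0.4667]
 [-0.1552 -1.3871]
 [ 2.9228  1.2779]
 [-0.1613  0.0521]
 [ 0.1927 -0.1822]]
pad [0.5813 0.0922 0.14  ]
pad in machine [-0.0851  0.0718  0.14  ] hearth in machine [-0.0918 -0.014   0.125 ]
(-68, 68, 0) [-0.1456  0.0482  0.0752]
(-68, -68, 0) [-0.165  -0.0764  0.1262]
(68, -68, 0) [-0.038  -0.0762  0.1748]
(68, 68, 0) [-0.0186  0.0484  0.1238]
[-0.2017  0.0028  0.17  ]
```

```bash
python3 - <<'E'
from plan import *
o=st();print(o["joints"])
p,R=plan([.44,.19,.29],down(7.5+133),1)
p,R=plan([.448,.377,.26],down(273),1,p0=p,R0=R)
E
```

```text
t 10.45 p [0.4312 0.0028 0.2853] f [ 0.6  0.2 -0.3] open 0.0856 gf 0.0
[-8.22908202e+00 -5.68887074e+00 -1.87220627e+01  7.69629223e+01
  1.58646316e-03  7.43475242e+01]
[[1, 0.384, 0.069, -0.01, 0.0, 0.0, -0.046], [1, 0.37, 0.123, -0.01, 0.0, 0.0, -0.046], [1, 0.349, 0.175, -0.01, 0.0, 0.0, -0.046], [1, 0.32, 0.224, -0.01, 0.0, 0.0, -0.046], [1, 0.284, 0.267, -0.01, 0.0, 0.0, -0.046]]
[[1, 0.243, 0.306, -0.01, 0.0, 0.0, -0.046], [1, 0.196, 0.337, -0.01, 0.0, 0.0, -0.046], [1, 0.146, 0.362, -0.01, 0.0, 0.0, -0.046], [1, 0.092, 0.38, -0.009, 0.0, 0.0, -0.046], [1, 0.037, 0.389, -0.01, 0.0, 0.0, -0.046]]
[[1, -0.02, 0.39, -0.009, 0.0, 0.0, -0.047], [1, -0.077, 0.383, -0.01, 0.0, 0.0, -0.046], [1, -0.131, 0.368, -0.009, 0.0, 0.0, -0.047], [1, -0.184, 0.344, -0.01, 0.0, 0.0, -0.046], [1, -0.232, 0.314, -0.009, 0.0, 0.0, -0.047]]
[[1, -0.275, 0.277, -0.01, 0.0, 0.0, -0.046]]
[[1, -0.311, 0.235, 0.063, 0.0, 0.0, -0.046], [1, -0.342, 0.188, 0.062, 0.0, 0.0, -0.046], [1, -0.365, 0.137, 0.063, 0.0, 0.0, -0.046], [1, -0.381, 0.083, 0.062, 0.0, 0.0, -0.046], [1, -0.389, 0.027, 0.063, 0.0, 0.0, -0.046]]
[[1, -0.389, -0.029, 0.062, 0.0, 0.0, -0.046], [1, -0.381, -0.085, 0.063, 0.0, 0.0, -0.046], [1, -0.364, -0.139, 0.062, 0.0, 0.0, -0.046], [1, -0.341, -0.19, 0.063, 0.0, 0.0, -0.046], [1, -0.31, -0.237, 0.062, 0.0, 0.0, -0.046]]
[[1, -0.272, -0.279, 0.063, 0.0, 0.0, -0.046], [1, -0.229, -0.315, 0.062, 0.0, 0.0, -0.046], [1, -0.182, -0.345, 0.063, 0.0, 0.0, -0.046], [1, -0.13, -0.368, 0.062, 0.0, 0.0, -0.046], [1, -0.076, -0.382, 0.063, 0.0, 0.0, -0.046]]
[[1, -0.02, -0.389, 0.062, 0.0, 0.0, -0.046]]
```

Emit:
jog_arm:
  commands:
    - [[1,0.38,0.07,-0.01,0,0,-0.046],[1,0.37,0.12,-0.01,0,0,-0.046],[1,0.35,0.18,-0.01,0,0,-0.046],[1,0.32,0.22,-0.01,0,0,-0.046],[1,0.28,0.27,-0.01,0,0,-0.046]]

```text
t: 10.95
eef_pos: [0.4341, 0.0616, 0.2869]
ee_rot: [[-0.757, 0.654, 0.0], [0.654, 0.757, 0.0], [-0.0, 0.0, -1.0]]
ft_force: [0.6, -0.4, 0.1]
opening: 0.0855
grasp_force: 0.0
```

Emit:
jog_arm:
  commands:
    - [[1,0.24,0.31,-0.01,0,0,-0.046],[1,0.2,0.34,-0.01,0,0,-0.046],[1,0.15,0.36,-0.01,0,0,-0.046],[1,0.09,0.38,-0.01,0,0,-0.046],[1,0.04,0.39,-0.01,0,0,-0.046]]

```text
t: 11.45
eef_pos: [0.4368, 0.1203, 0.2884]
ee_rot: [[-1.0, -0.01, 0.0], [-0.01, 1.0, 0.0], [-0.0, 0.0, -1.0]]
ft_force: [-0.2, -0.2, 0.5]
opening: 0.0855
grasp_force: 0.0
```

Emit:
jog_arm:
  commands:
    - [[1,-0.02,0.39,-0.01,0,0,-0.046],[1,-0.08,0.38,-0.01,0,0,-0.046],[1,-0.13,0.37,-0.01,0,0,-0.046],[1,-0.18,0.34,-0.01,0,0,-0.046],[1,-0.23,0.31,-0.01,0,0,-0.046]]

```text
t: 11.95
eef_pos: [0.4398, 0.1785, 0.2899]
ee_rot: [[-0.744, -0.669, 0.0], [-0.669, 0.744, 0.0], [-0.0, -0.0, -1.0]]
ft_force: [0.2, 0.1, -0.1]
opening: 0.0854
grasp_force: 0.0
```

Emit:
jog_arm:
  commands:
    - [[1,-0.28,0.28,0,0,0,-0.046],[1,-0.31,0.24,0.06,0,0,-0.046],[1,-0.34,0.19,0.06,0,0,-0.046],[1,-0.37,0.14,0.06,0,0,-0.046],[1,-0.38,0.08,0.06,0,0,-0.046]]

```text
t: 12.45
eef_pos: [0.4427, 0.2373, 0.2826]
ee_rot: [[-0.116, -0.993, 0.0], [-0.993, 0.116, -0.0], [0.0, -0.0, -1.0]]
ft_force: [-0.0, -0.2, 0.1]
opening: 0.0853
grasp_force: 0.0
```

Emit:
jog_arm:
  commands:
    - [[1,-0.39,0.03,0.06,0,0,-0.046],[1,-0.39,-0.03,0.06,0,0,-0.046],[1,-0.38,-0.09,0.06,0,0,-0.046],[1,-0.36,-0.14,0.06,0,0,-0.046],[1,-0.34,-0.19,0.06,0,0,-0.046]]

```text
t: 12.95
eef_pos: [0.446, 0.2956, 0.2735]
ee_rot: [[0.57, -0.822, 0.0], [-0.822, -0.57, -0.0], [0.0, -0.0, -1.0]]
ft_force: [-0.0, -0.5, 0.2]
opening: 0.0852
grasp_force: 0.0
```

Emit:
jog_arm:
  commands:
    - [[1,-0.31,-0.24,0.06,0,0,-0.046],[1,-0.27,-0.28,0.06,0,0,-0.046],[1,-0.23,-0.31,0.06,0,0,-0.046],[1,-0.18,-0.35,0.06,0,0,-0.046],[1,-0.13,-0.37,0.06,0,0,-0.046]]

```text
t: 13.45
eef_pos: [0.4492, 0.3542, 0.2645]
ee_rot: [[0.971, -0.239, -0.0], [-0.239, -0.971, -0.0], [-0.0, 0.0, -1.0]]
ft_force: [0.3, 0.3, -0.1]
opening: 0.0853
grasp_force: 0.0
```

Emit:
jog_arm:
  commands:
    - [[1,-0.08,-0.38,0.06,0,0,-0.046],[1,-0.02,-0.39,0.06,0,0,-0.046],[1,0,0,0,0,0,0],[1,0,0,0,0,0,0]]

```text
t: 13.85
eef_pos: [0.4501, 0.3768, 0.2609]
ee_rot: [[0.999, 0.039, -0.0], [0.039, -0.999, -0.001], [-0.0, 0.001, -1.0]]
ft_force: [-0.4, 0.4, 0.6]
opening: 0.0854
grasp_force: 0.0
```

```bash
python3 - <<'E'
from plan import *
np.set_printoptions(precision=4,suppress=True)
o=st();print(o["joints"],o["ee_rot"])
w=robot.get_image("wrist");save(w,"w4.png")
for n in ("heel_mid","heel_breast","low_heel_mid"):
    print(n,[(np.round(x["position"],1).tolist(),round(x["p"],2),atz(w,x["position"],.056)) for x in robot.spot_point(n,w)[:3]])
E
```

```text
t 13.85 p [0.4501 0.3768 0.2609] f [-0.4  0.4  0.6] open 0.0854 gf 0.0
[  33.636    11.2245   -3.8039   75.0084   -0.0162 -148.5963] [[ 0.9992  0.039  -0.0004]
 [ 0.039  -0.9992 -0.0006]
 [-0.0004  0.0006 -1.    ]]
heel_mid [([157.9, 148.0], 0.74, array([0.5062, 0.5347, 0.056 ])), ([319.9, 212.0], 0.65, array([0.4506, 0.3789, 0.056 ])), ([292.7, 340.2], 0.64, array([0.3054, 0.4036, 0.056 ]))]
heel_breast [([321.3, 181.0], 0.98, array([0.4812, 0.3786, 0.056 ])), ([266.2, 353.8], 0.94, array([0.2871, 0.4329, 0.056 ])), ([162.9, 106.9], 0.85, array([0.5431, 0.5269, 0.056 ]))]
low_heel_mid [([304.2, 97.1], 0.87, array([0.5566, 0.3972, 0.056 ]))]
```

View pics/w4.png

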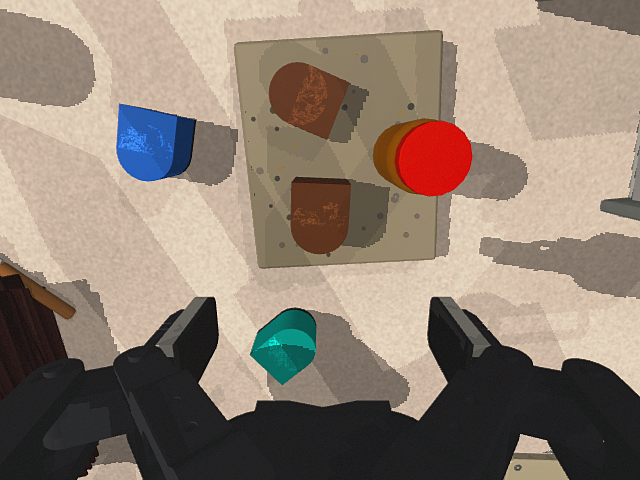

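```bash
python3 - <<'E'
from plan import *
w=robot.get_image("wrist")
A=atz(w,(291,184),.082);B=atz(w,(350,184),.082);C=atz(w,(320,254),.082);print(A,B,C,(A+B)/2)
st()
E
```

```text
[0.48047517 0.40567031 0.082     ] [0.48261349 0.35247175 0.082     ] [0.41524132 0.37699388 0.082     ] [0.48154433 0.37907103 0.082     ]
t 14.1 p [0.4503 0.3765 0.2612] f [ 0.6  0.5 -0.9] open 0.0853 gf 0.0
```

Emit:
jog_arm:
  commands:
    - [[1,0.08,-0.05,0.9,0,0,0],[1,0,0,0.9,0,0,0],[1,0,0,0.9,0,0,0],[1,0,0,0.9,0,0,0],[1,0,0,0.9,0,0,0]]

```text
t: 14.6
eef_pos: [0.4527, 0.3783, 0.1253]
ee_rot: [[0.999, 0.04, 0.001], [0.04, -0.999, 0.0], [0.001, -0.0, -1.0]]
ft_force: [-0.1, 0.5, -0.3]
opening: 0.0855
grasp_force: 0.0
```

Emit:
jog_arm:
  commands:
    - [[1,0,0,0.8,0,0,0],[1,0,0,0.8,0,0,0],[1,0,0,0.7,0,0,0],[1,0,0,0.4,0,0,0],[1,0,0,0,0,0,0]]

```text
t: 15.1
eef_pos: [0.4512, 0.3774, 0.0433]
ee_rot: [[0.999, 0.041, -0.003], [0.041, -0.999, -0.002], [-0.003, 0.002, -1.0]]
ft_force: [0.7, -0.7, 0.5]
opening: 0.0851
grasp_force: 0.0
```

Emit:
jog_arm:
  commands:
    - [[-1,0,0,0,0,0,0],[-1,0,0,0,0,0,0],[-1,0,0,0,0,0,0],[-1,0,0,0,0,0,0],[-1,0,0,0,0,0,0]]

```text
t: 15.6
eef_pos: [0.454, 0.3795, 0.0468]
ee_rot: [[0.999, 0.042, 0.003], [0.042, -0.999, 0.002], [0.003, -0.002, -1.0]]
ft_force: [0.7, 0.1, 6.2]
opening: 0.0533
grasp_force: 63.7
```

```bash
cat >> plan.py <<'E'
H=np.load("hearth.npz") if __import__("os").path.exists("hearth.npz") else None
def hp(x,y,z): return H["c"]+H["R"]@np.array([x,y,z])
def hR(): R=H["R"]; return np.c_[-R[:,0],R[:,1],-R[:,2]]
E
python3 - <<'E'
from plan import *
np.set_printoptions(precision=4,suppress=True)
o=st()
p,R=np.array([.454,.379,.046+.21]),down(272.4)
p,R=plan([.50,.24,.27],down(188),-1,p0=p,R0=R)
tgt=hp(-.013,-.003,.0155+.10);print("hover",tgt,"final",hp(-.013,-.003,.0155));
p,R=plan(tgt,hR(),-1,p0=p,R0=R)
print(hR())
E
```

```text
t 15.6 p [0.454  0.3795 0.0468] f [0.7 0.1 6.2] open 0.0533 gf 63.7
[[-1, 0.122, 0.427, -0.042, 0.0, 0.0, 0.043], [-1, 0.178, 0.406, -0.042, 0.0, 0.0, 0.043], [-1, 0.231, 0.379, -0.043, 0.0, 0.0, 0.043], [-1, 0.28, 0.344, -0.042, 0.0, 0.0, 0.042], [-1, 0.323, 0.304, -0.043, 0.0, 0.0, 0.043]]
[[-1, 0.361, 0.258, -0.042, 0.0, 0.0, 0.042], [-1, 0.392, 0.208, -0.043, 0.0, 0.0, 0.043], [-1, 0.416, 0.154, -0.042, 0.0, 0.0, 0.042], [-1, 0.433, 0.098, -0.043, 0.0, 0.0, 0.043], [-1, 0.442, 0.039, -0.042, 0.0, 0.0, 0.042]]
[[-1, 0.443, -0.02, -0.043, 0.0, 0.0, 0.043]]
hover [0.5301 0.043  0.2203] final [0.5678 0.0074 0.1347]
[[-1, 0.553, -0.007, 0.138, 0.016, 0.001, 0.043], [-1, 0.548, -0.074, 0.142, 0.016, 0.001, 0.043], [-1, 0.533, -0.14, 0.149, 0.016, 0.001, 0.043], [-1, 0.509, -0.203, 0.159, 0.016, 0.001, 0.043], [-1, 0.477, -0.261, 0.173, 0.016, 0.001, 0.043]]
[[-1, 0.437, -0.314, 0.188, 0.016, 0.001, 0.043], [-1, 0.391, -0.36, 0.207, 0.016, 0.001, 0.043], [-1, 0.339, -0.399, 0.227, 0.016, 0.001, 0.042], [-1, 0.284, -0.428, 0.249, 0.016, 0.001, 0.043], [-1, 0.224, -0.449, 0.272, 0.017, 0.001, 0.042]]
[[-1, 0.163, -0.459, 0.296, 0.016, 0.001, 0.043], [-1, 0.099, -0.462, 0.32, 0.017, 0.0, 0.042]]
[[-0.926   0.0235  0.3768]
 [-0.1213  0.9267 -0.3557]
 [-0.3576 -0.375  -0.8553]]
```

Emit:
jog_arm:
  commands:
    - [[-1,0,0,-0.4,0,0,0],[-1,0,0,-0.8,0,0,0],[-1,0,0,-0.95,0,0,0],[-1,0,0,-0.95,0,0,0],[-1,0,0,-0.95,0,0,0]]

```text
t: 16.1
eef_pos: [0.4517, 0.378, 0.1674]
ee_rot: [[0.999, 0.042, -0.001], [0.042, -0.999, -0.001], [-0.001, 0.001, -1.0]]
ft_force: [0.4, 0.1, -1.6]
opening: 0.0534
grasp_force: 63.0
```

Emit:
jog_arm:
  commands:
    - [[-1,0,0,-0.95,0,0,0],[-1,0,0,-0.95,0,0,0],[-1,0,0,-0.65,0,0,0],[-1,0,0,-0.4,0,0,0],[-1,0.12,0.43,-0.04,0,0,0.043]]

```text
t: 16.6
eef_pos: [0.4569, 0.367, 0.2582]
ee_rot: [[0.995, -0.095, 0.002], [-0.095, -0.995, 0.002], [0.002, -0.002, -1.0]]
ft_force: [-0.3, -0.2, -2.1]
opening: 0.0534
grasp_force: 62.9
```

Emit:
jog_arm:
  commands:
    - [[-1,0.18,0.41,-0.04,0,0,0.043],[-1,0.23,0.38,-0.04,0,0,0.043],[-1,0.28,0.34,-0.04,0,0,0.042],[-1,0.32,0.3,-0.04,0,0,0.043],[-1,0.36,0.26,-0.04,0,0,0.042]]

```text
t: 17.1
eef_pos: [0.4767, 0.3018, 0.2613]
ee_rot: [[0.719, -0.695, -0.002], [-0.695, -0.719, -0.001], [-0.001, 0.002, -1.0]]
ft_force: [0.3, -0.5, -1.3]
opening: 0.0535
grasp_force: 62.8
```

Emit:
jog_arm:
  commands:
    - [[-1,0.39,0.21,-0.04,0,0,0.043],[-1,0.42,0.15,-0.04,0,0,0.042],[-1,0.43,0.1,-0.04,0,0,0.043],[-1,0.44,0.04,-0.04,0,0,0.042],[-1,0.44,-0.02,-0.04,0,0,0.043]]

```text
t: 17.6
eef_pos: [0.4975, 0.2389, 0.2673]
ee_rot: [[0.133, -0.991, -0.002], [-0.991, -0.133, -0.001], [0.0, 0.003, -1.0]]
ft_force: [0.2, 0.2, -1.6]
opening: 0.0536
grasp_force: 62.8
```

Emit:
jog_arm:
  commands:
    - [[-1,0.55,-0.01,0.14,0.016,0.001,0.043],[-1,0.55,-0.07,0.14,0.016,0.001,0.043],[-1,0.53,-0.14,0.15,0.016,0.001,0.043],[-1,0.51,-0.2,0.16,0.016,0.001,0.043],[-1,0.48,-0.26,0.17,0.016,0.001,0.043]]

```text
t: 18.1
eef_pos: [0.5094, 0.1566, 0.2463]
ee_rot: [[-0.511, -0.827, 0.235], [-0.857, 0.511, -0.065], [-0.066, -0.235, -0.97]]
ft_force: [-0.1, -0.4, -2.1]
opening: 0.0533
grasp_force: 63.1
```

```bash
python3 - <<'E'
from plan import *
st();tgt=hp(-.013,-.003,.0155+.10)
p,R=plan(tgt,hR(),-1)
E
```

```text
t 18.1 p [0.5094 0.1566 0.2463] f [-0.1 -0.4 -2.1] open 0.0533 gf 63.1
[[-1, 0.421, -0.329, 0.179, 0.016, 0.001, 0.042], [-1, 0.374, -0.372, 0.197, 0.016, 0.001, 0.042], [-1, 0.322, -0.408, 0.218, 0.016, 0.001, 0.043], [-1, 0.264, -0.436, 0.24, 0.016, 0.001, 0.042], [-1, 0.204, -0.454, 0.264, 0.016, 0.001, 0.043]]
[[-1, 0.142, -0.464, 0.287, 0.017, 0.0, 0.042], [-1, 0.08, -0.462, 0.312, 0.016, 0.001, 0.043]]
```

Emit:
jog_arm:
  commands:
    - [[-1,0.42,-0.33,0.18,0.016,0.001,0.042],[-1,0.37,-0.37,0.2,0.016,0.001,0.042],[-1,0.32,-0.41,0.22,0.016,0.001,0.043],[-1,0.26,-0.44,0.24,0.016,0.001,0.042],[-1,0.2,-0.45,0.26,0.016,0.001,0.043]]

```text
t: 18.6
eef_pos: [0.5247, 0.0761, 0.2275]
ee_rot: [[-0.894, -0.26, 0.366], [-0.366, 0.894, -0.259], [-0.26, -0.365, -0.894]]
ft_force: [0.4, -0.1, -2.1]
opening: 0.0533
grasp_force: 63.2
```

Emit:
jog_arm:
  commands:
    - [[-1,0.14,-0.46,0.29,0.016,0.001,0.042],[-1,0.08,-0.46,0.31,0.016,0.001,0.043],[-1,0,0,0,0,0,0],[-1,0,0,0,0,0,0]]

```text
t: 19.0
eef_pos: [0.5315, 0.045, 0.2204]
ee_rot: [[-0.928, 0.014, 0.373], [-0.127, 0.928, -0.35], [-0.351, -0.372, -0.859]]
ft_force: [0.6, -0.3, -2.1]
opening: 0.0536
grasp_force: 63.3
```

```bash
python3 - <<'E'
from plan import *
st()
p,R=plan(hp(-.013,-.003,.0155+.006),hR(),-1)
w=robot.get_image("wrist");s=robot.get_image("scene")
o=np.zeros((300,800,3),np.uint8);o[:,:400]=cv2.resize(np.array(w["pixels"]),(400,300));o[:,400:]=cv2.resize(np.array(s["pixels"])[180:330,200:400],(400,300),interpolation=cv2.INTER_CUBIC)
cv2.imwrite("pics/m5.png",o[:,:,::-1])
E
```

```text
t 19.0 p [0.5315 0.045  0.2204] f [ 0.6 -0.3 -2.1] open 0.0536 gf 63.3
[[-1, 0.01, -0.021, 0.785, 0.001, 0.0, 0.001], [-1, 0.01, -0.018, 0.786, 0.0, 0.0, 0.0], [-1, 0.01, -0.019, 0.785, 0.001, -0.001, 0.001], [-1, 0.012, -0.016, 0.786, 0.0, 0.0, 0.0]]
```

View pics/m5.png

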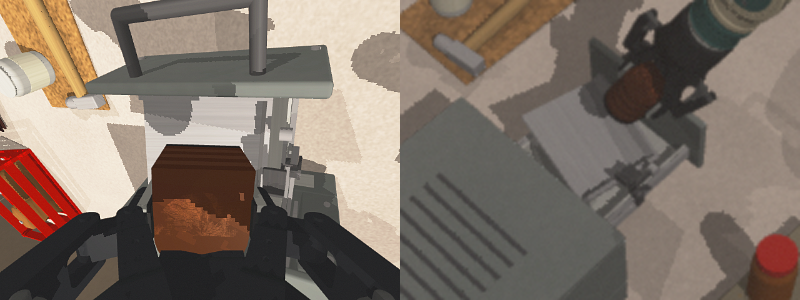

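Emit:
jog_arm:
  commands:
    - [[-1,0.01,-0.02,0.79,0.001,0,0.001],[-1,0.01,-0.02,0.79,0,0,0],[-1,0.01,-0.02,0.78,0.001,0,0.001],[-1,0.01,-0.02,0.5,0,0,0],[-1,0,0,0.2,0,0,0]]

```text
t: 19.6
eef_pos: [0.5652, 0.0097, 0.1418]
ee_rot: [[-0.927, 0.024, 0.373], [-0.119, 0.927, -0.356], [-0.354, -0.375, -0.857]]
ft_force: [-0.6, 0.4, -1.8]
opening: 0.0534
grasp_force: 63.4
```

Emit:
jog_arm:
  commands:
    - [[-1,0,0,0.1,0,0,0],[-1,0,0,0.05,0,0,0],[-1,0,0,0,0,0,0]]

```text
t: 19.9
eef_pos: [0.568, 0.0086, 0.1402]
ee_rot: [[-0.926, 0.026, 0.376], [-0.119, 0.927, -0.356], [-0.358, -0.375, -0.855]]
ft_force: [0.8, -0.1, -1.6]
opening: 0.0537
grasp_force: 63.4
```

Emit:
jog_arm:
  commands:
    - [[-1,0,0,0.07,0,0,0],[-1,0,0,0.05,0,0,0],[-1,0,0,0,0,0,0]]

```text
t: 20.2
eef_pos: [0.5702, 0.0079, 0.1382]
ee_rot: [[-0.925, 0.026, 0.378], [-0.119, 0.927, -0.355], [-0.36, -0.374, -0.855]]
ft_force: [-3.6, 3.6, 5.7]
opening: 0.0538
grasp_force: 64.3
```

Emit:
jog_arm:
  commands:
    - [[-1,0,0,0.04,0,0,0],[-1,0,0,0,0,0,0]]

```text
t: 20.4
eef_pos: [0.5712, 0.008, 0.1384]
ee_rot: [[-0.925, 0.026, 0.38], [-0.12, 0.927, -0.354], [-0.362, -0.373, -0.854]]
ft_force: [-8.1, 6.0, 12.0]
opening: 0.0541
grasp_force: 65.0
```

Emit:
jog_arm:
  commands:
    - [[-1,0,0,-0.04,0,0,0],[0.4,0,0,0,0,0,0],[1,0,0,0,0,0,0],[1,0,0,0,0,0,0],[1,0,0,0,0,0,0]]

```text
t: 20.9
eef_pos: [0.5688, 0.0069, 0.1361]
ee_rot: [[-0.927, 0.026, 0.375], [-0.118, 0.927, -0.357], [-0.357, -0.375, -0.856]]
ft_force: [0.6, 0.5, 0.1]
opening: 0.0854
grasp_force: 0.3
```

Emit:
jog_arm:
  commands:
    - [[1,0,0,-0.3,0,0,0],[1,0,0,-0.6,0,0,0],[1,0,0,-0.8,0,0,0],[1,0,0,-0.8,0,0,0],[1,0,0,-0.8,0,0,0]]

```text
t: 21.4
eef_pos: [0.5312, 0.0425, 0.2223]
ee_rot: [[-0.926, 0.027, 0.375], [-0.118, 0.927, -0.357], [-0.357, -0.375, -0.855]]
ft_force: [0.8, 0.9, -1.2]
opening: 0.0855
grasp_force: 0.0
```

```bash
python3 - <<'E'
from plan import *
st()
w=robot.get_image("wrist");s=robot.get_image("scene");save(w,"w6.png")
o=np.zeros((480,800,3),np.uint8);o[:,:440]=np.array(w["pixels"])[:,140:580];o[:360,440:]=cv2.resize(np.array(s["pixels"])[200:320,230:350],(360,360),interpolation=cv2.INTER_CUBIC)
cv2.imwrite("pics/m6.png",o[:,:,::-1])
for n in ("lever_pad","heel_mid","hearth"): print(n,[(np.round(x["position"],1).tolist(),round(x["p"],2)) for x in robot.spot_point(n,w)[:3]],atz(w,robot.spot_point("lever_pad",w)[0]["position"],.14) if n=="lever_pad" and robot.spot_point("lever_pad",w) else "")
E
```

```text
t 21.4 p [0.5312 0.0425 0.2223] f [ 0.8  0.9 -1.2] open 0.0855 gf 0.0
lever_pad [([444.5, 284.5], 0.77), ([327.8, 250.5], 0.32)] [0.57889632 0.09222551 0.14      ]
heel_mid [([391.3, 212.2], 0.86)] 
hearth [([326.6, 249.4], 0.66)]
```

View pics/m6.png

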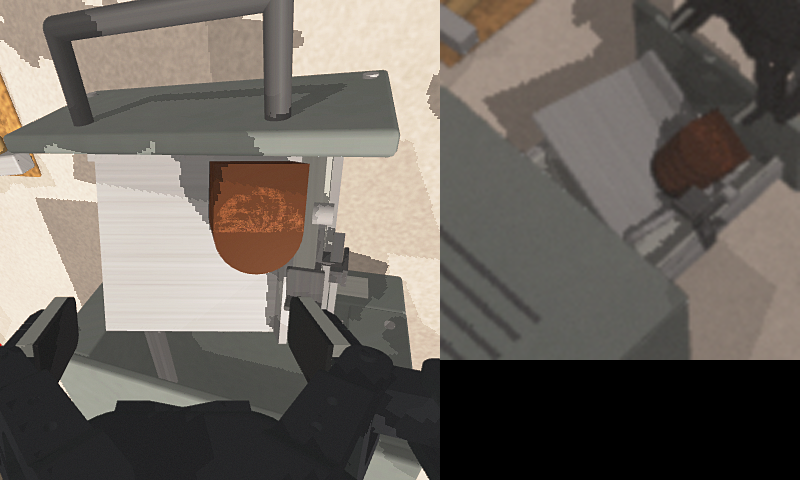

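```bash
python3 - <<'E'
from plan import *
p,R=plan([.5785,.092,.20],down(97.4),-1)
E
```

```text
[[-1, -0.359, 0.458, 0.138, -0.033, 0.028, -0.006], [-1, -0.38, 0.436, 0.152, -0.032, 0.029, -0.006], [-1, -0.402, 0.414, 0.159, -0.033, 0.028, -0.006], [-1, -0.424, 0.389, 0.165, -0.032, 0.029, -0.007]]
```

Emit:
jog_arm:
  commands:
    - [[-1,-0.36,0.46,0.14,-0.033,0.028,-0.006],[-1,-0.38,0.44,0.15,-0.032,0.029,-0.006],[-1,-0.4,0.41,0.16,-0.033,0.028,-0.006],[-1,-0.42,0.39,0.16,-0.032,0.029,-0.007],[-1,0,0,0,0,0,0]]

```text
t: 22.25
eef_pos: [0.5827, 0.0908, 0.1983]
ee_rot: [[-0.992, -0.128, -0.002], [-0.128, 0.992, 0.001], [0.002, 0.001, -1.0]]
ft_force: [-0.9, -0.6, 0.1]
opening: 0.0124
grasp_force: 0.0
```

Emit:
jog_arm:
  commands:
    - [[-1,0,0,0,0,0,0],[-1,0,0,0,0,0,0],[-1,0,0,0,0,0,0]]

```text
t: 22.55
eef_pos: [0.5777, 0.0928, 0.2016]
ee_rot: [[-0.991, -0.131, 0.001], [-0.131, 0.991, -0.0], [-0.001, -0.001, -1.0]]
ft_force: [0.0, -0.7, 0.1]
opening: -0.0001
grasp_force: 0.0
```

```bash
python3 - <<'E'
from plan import *
o=st(); print(o["ee_rot"])
w=robot.get_image("wrist");save(w,"w7.png");s=robot.get_image("scene")
for im in (w,s): print([(np.round(x["position"],1).tolist(),round(x["p"],2),atz(im,x["position"],.14)) for x in robot.spot_point("lever_pad",im)[:3]])
plan([.5785,.092,.145],down(97.4),-1)
o=np.zeros((480,800,3),np.uint8);o[:,:440]=np.array(w["pixels"])[:,140:580];o[:360,440:]=cv2.resize(np.array(s["pixels"])[200:320,230:350],(360,360),interpolation=cv2.INTER_CUBIC)
cv2.imwrite("pics/m7.png",o[:,:,::-1])
E
```

```text
t 22.55 p [0.5777 0.0928 0.2016] f [ 0.  -0.7  0.1] open -0.0001 gf 0.0
[[-9.91364480e-01 -1.31129789e-01  1.20264288e-03]
 [-1.31130427e-01  9.91365014e-01 -4.68218172e-04]
 [-1.13086073e-03 -6.21877939e-04 -9.99999167e-01]]
[([321.1, 261.6], 0.64, array([0.58015601, 0.09145644, 0.14      ]))]
[([312.6, 267.5], 0.43, array([0.58644115, 0.09234997, 0.14      ]))]
[[-1, 0.003, -0.014, 0.953, 0.0, 0.0, 0.0], [-1, 0.003, -0.014, 0.953, 0.0, 0.001, 0.001]]
```

Emit:
jog_arm:
  commands:
    - [[-1,0,-0.02,0.8,0,0,0],[-1,0,-0.02,0.8,0,0,0],[-1,0,0,0.35,0,0,0],[-1,0,0,0,0,0,0]]

```text
t: 23.15
eef_pos: [0.5777, 0.0914, 0.1417]
ee_rot: [[-0.991, -0.131, -0.002], [-0.131, 0.991, -0.0], [0.002, -0.0, -1.0]]
ft_force: [-0.8, -0.1, 0.4]
opening: 0.0005
grasp_force: 0.0
```

Emit:
jog_arm:
  commands:
    - [[-1,0,0,0.08,0,0,0],[-1,-0.04,0,0.08,0,0,0],[-1,-0.04,0,0.08,0,0,0],[-1,0,0,0,0,0,0]]

```text
t: 23.55
eef_pos: [0.5833, 0.0919, 0.1372]
ee_rot: [[-0.991, -0.131, 0.005], [-0.131, 0.991, 0.0], [-0.005, -0.0, -1.0]]
ft_force: [1.2, 0.1, 2.5]
opening: -0.0001
grasp_force: 1.7
```

Emit:
jog_arm:
  commands:
    - [[-1,-0.05,0,0.08,0,0,0],[-1,-0.05,0,0.08,0,0,0],[-1,-0.05,0,0.08,0,0,0],[-1,-0.03,0,0.05,0,0,0],[-1,0,0,0,0,0,0]]

```text
t: 24.05
eef_pos: [0.5886, 0.0925, 0.1296]
ee_rot: [[-0.991, -0.131, 0.005], [-0.131, 0.991, 0.0], [-0.005, -0.0, -1.0]]
ft_force: [-1.1, 0.7, 11.6]
opening: -0.0
grasp_force: 5.8
```

Emit:
jog_arm:
  commands:
    - [[-1,-0.15,0,0,0,0,0],[-1,-0.2,0,0,0,0,0],[-1,-0.2,0,0,0,0,0],[-1,-0.2,0,0,0,0,0],[-1,0,0,0,0,0,0]]

```text
t: 24.55
eef_pos: [0.6117, 0.0956, 0.1297]
ee_rot: [[-0.991, -0.131, 0.006], [-0.131, 0.991, 0.0], [-0.006, -0.0, -1.0]]
ft_force: [0.2, 0.3, 11.5]
opening: -0.0
grasp_force: 5.5
```

```bash
python3 - <<'E'
from plan import *
st();s=robot.get_image("scene")
for n,z in (("tray_handle",.15),("tray_front",.17)): print(n,[(np.round(x["position"],1).tolist(),round(x["p"],2),atz(s,x["position"],z)) for x in robot.spot_point(n,s)[:2]])
E
```

```text
t 24.55 p [0.6117 0.0956 0.1297] f [ 0.2  0.3 11.5] open -0.0 gf 5.5
tray_handle [([331.1, 217.4], 0.88, array([0.45258332, 0.00479922, 0.15      ]))]
tray_front [([320.1, 222.4], 0.59, array([0.49491709, 0.00982653, 0.17      ])), ([401.4, 344.4], 0.28, array([0.56472183, 0.39901355, 0.17      ]))]
```

Emit:
jog_arm:
  commands:
    - [[-1,-0.2,0,0,0,0,0],[-1,-0.2,0,0,0,0,0],[-1,-0.15,0,0,0,0,0],[-1,0,0,0,0,0,0]]

```text
t: 25.1
eef_pos: [0.6277, 0.0977, 0.1296]
ee_rot: [[-0.991, -0.131, 0.005], [-0.131, 0.991, 0.0], [-0.005, -0.0, -1.0]]
ft_force: [-0.2, 0.3, 10.5]
opening: -0.0
grasp_force: 5.4
```

```bash
python3 - <<'E'
from plan import *
o=st();s=robot.get_image("scene")
for n,z in (("tray_handle",.15),("tray_front",.17)): print(n,[(np.round(x["position"],1).tolist(),round(x["p"],2),atz(s,x["position"],z)) for x in robot.spot_point(n,s)[:2]])
h=np.array(s["pose"])
m=np.array([.992,.129,0])
p,R=plan(np.r_[o["eef_pos"][:2],.235],down(97.5),-1)
for out in (.146,):
    b=np.array([.6134,.0267,0])-m*out; print("bar",b)
    p,R=plan(b-m*.04+[0,0,.235],down(97.5),-1,p0=p,R0=R)
    plan(b-m*.04+[0,0,.134],down(97.5),-1,p0=p,R0=R)
E
```

```text
t 25.1 p [0.6277 0.0977 0.1296] f [-0.2  0.3 10.5] open -0.0 gf 5.4
tray_handle [([329.9, 220.8], 0.79, array([0.46229663, 0.011497  , 0.15      ]))]
tray_front [([315.8, 227.2], 0.58, array([0.51349633, 0.01473787, 0.17      ]))]
[[-1, -0.005, 0.0, -0.878, 0.0, 0.0, 0.0], [-1, -0.005, 0.0, -0.878, 0.0, 0.001, 0.0], [-1, -0.002, 0.0, -0.878, 0.0, 0.0, 0.0], [-1, -0.002, 0.0, -0.878, 0.0, 0.001, 0.0]]
bar [0.468568 0.007866 0.      ]
[[-1, 0.873, -0.284, 0.001, 0.0, 0.0, 0.0], [-1, 0.873, -0.284, 0.001, 0.0, 0.0, 0.0], [-1, 0.873, -0.284, 0.001, 0.0, 0.0, 0.0], [-1, 0.873, -0.284, 0.0, 0.0, 0.0, 0.0], [-1, 0.873, -0.285, 0.001, 0.0, 0.0, 0.0]]
[[-1, 0.873, -0.284, 0.0, 0.0, 0.0, 0.0], [-1, 0.873, -0.285, 0.001, 0.0, 0.0, 0.0], [-1, 0.872, -0.284, 0.0, 0.0, 0.0, 0.0]]
[[-1, 0.0, 0.0, 0.842, 0.0, 0.0, 0.0], [-1, -0.001, 0.0, 0.842, 0.0, 0.0, 0.0], [-1, 0.0, 0.0, 0.842, 0.0, 0.0, 0.0], [-1, -0.001, 0.001, 0.841, 0.0, 0.0, 0.0]]
```

Emit:
jog_arm:
  commands:
    - [[-1,0.03,0,-0.2,0,0,0],[-1,0.05,0,-0.4,0,0,0],[-1,0,0,-0.9,0,0,0],[-1,0,0,-0.9,0,0,0],[-1,0,0,-0.9,0,0,0]]

```text
t: 25.75
eef_pos: [0.622, 0.097, 0.2263]
ee_rot: [[-0.991, -0.131, -0.002], [-0.131, 0.991, -0.0], [0.002, -0.0, -1.0]]
ft_force: [0.2, 0.3, -0.1]
opening: -0.0001
grasp_force: 0.0
```

Emit:
jog_arm:
  commands:
    - [[-1,0.87,-0.28,-0.2,0,0,0],[-1,0.87,-0.28,0,0,0,0],[-1,0.87,-0.28,0,0,0,0],[-1,0.87,-0.28,0,0,0,0],[-1,0.87,-0.28,0,0,0,0]]

```text
t: 26.25
eef_pos: [0.4973, 0.038, 0.2314]
ee_rot: [[-0.991, -0.131, -0.001], [-0.131, 0.991, -0.0], [0.001, -0.0, -1.0]]
ft_force: [0.9, 0.4, 0.1]
opening: 0.0002
grasp_force: 0.0
```

Emit:
jog_arm:
  commands:
    - [[-1,0.87,-0.28,0,0,0,0],[-1,0.87,-0.28,0,0,0,0],[-1,0.8,-0.28,0,0,0,0],[-1,0,0,0,0,0,0]]

```text
t: 26.65
eef_pos: [0.4233, 0.003, 0.2311]
ee_rot: [[-0.992, -0.129, -0.003], [-0.129, 0.992, -0.0], [0.003, 0.0, -1.0]]
ft_force: [-0.2, -0.1, -0.0]
opening: 0.0001
grasp_force: 0.0
```

```bash
python3 - <<'E'
from plan import *
o=st();s=robot.get_image("scene");w=robot.get_image("wrist")
for im in (s,w):
  for n,z in (("tray_handle",.15),("tray_front",.17)): print(n,[(np.round(x["position"],1).tolist(),round(x["p"],2),atz(im,x["position"],z)) for x in robot.spot_point(n,im)[:2]])
o=np.zeros((480,800,3),np.uint8);o[:,:440]=np.array(w["pixels"])[:,140:580];o[:360,440:]=cv2.resize(np.array(s["pixels"])[200:320,230:350],(360,360),interpolation=cv2.INTER_CUBIC)
cv2.imwrite("pics/m8.png",o[:,:,::-1])
E
```

```text
t 26.65 p [0.4233 0.003  0.2311] f [-0.2 -0.1 -0. ] open 0.0001 gf 0.0
tray_handle [([326.4, 216.4], 0.67, array([ 0.46041993, -0.00587751,  0.15      ]))]
tray_front [([317.7, 229.6], 0.84, array([0.51438627, 0.0239267 , 0.17      ]))]
tray_handle []
tray_front [([316.5, 389.6], 0.59, array([0.51898735, 0.0107125 , 0.17      ]))]
```

Emit:
jog_arm:
  commands:
    - [[-1,0,0,0.85,0,0,0],[-1,0,0,0.85,0,0,0],[-1,0,0,0.85,0,0,0],[-1,0,0,0.7,0,0,0],[-1,-0.3,0,0,0,0,0]]

```text
t: 27.45
eef_pos: [0.4329, 0.0055, 0.1313]
ee_rot: [[-0.991, -0.131, -0.007], [-0.131, 0.991, 0.001], [0.006, 0.002, -1.0]]
ft_force: [-1.2, -0.4, -0.8]
opening: 0.0002
grasp_force: 0.0
```

Emit:
jog_arm:
  commands:
    - [[-1,-0.25,0,0,0,0,0],[-1,-0.25,0,0,0,0,0],[-1,-0.25,0,0,0,0,0],[-1,-0.3,0,0,0,0,0],[-1,-0.3,0,0,0,0,0]]

```text
t: 27.95
eef_pos: [0.4772, 0.01, 0.1352]
ee_rot: [[-0.991, -0.131, 0.002], [-0.131, 0.991, -0.0], [-0.002, -0.001, -1.0]]
ft_force: [-2.9, -0.7, 1.6]
opening: -0.0004
grasp_force: 1.5
```

Emit:
jog_arm:
  commands:
    - [[-1,-0.35,0,0,0,0,0],[-1,-0.35,0,0,0,0,0],[-1,-0.35,0,0,0,0,0],[-1,-0.35,0,0,0,0,0],[-1,-0.35,0,0,0,0,0]]

```text
t: 28.45
eef_pos: [0.5292, 0.017, 0.1346]
ee_rot: [[-0.991, -0.131, 0.001], [-0.131, 0.991, 0.0], [-0.001, -0.0, -1.0]]
ft_force: [-3.5, 0.2, 2.4]
opening: 0.0003
grasp_force: 1.6
```

Remaining ≈ 67 mm.

Emit:
jog_arm:
  commands:
    - [[-1,-0.35,0,0,0,0,0],[-1,-0.35,0,0,0,0,0],[-1,-0.35,0,0,0,0,0],[-1,-0.3,0,0,0,0,0],[-1,-0.25,0,0,0,0,0]]

```text
t: 28.95
eef_pos: [0.5767, 0.0233, 0.1345]
ee_rot: [[-0.991, -0.131, 0.001], [-0.131, 0.991, 0.0], [-0.001, -0.0, -1.0]]
ft_force: [-2.4, -0.2, 1.9]
opening: -0.0003
grasp_force: 1.4
```

Emit:
jog_arm:
  commands:
    - [[-1,-0.15,0,0,0,0,0],[-1,-0.1,0,0,0,0,0],[-1,-0.1,0,0,0,0,0],[-1,0,0,0,0,0,0]]

```text
t: 29.35
eef_pos: [0.5869, 0.0246, 0.1347]
ee_rot: [[-0.991, -0.131, 0.002], [-0.131, 0.991, 0.0], [-0.002, -0.0, -1.0]]
ft_force: [-0.4, 0.3, 0.4]
opening: -0.0001
grasp_force: 0.2
```

Emit:
jog_arm:
  commands:
    - [[-1,-0.1,0,0,0,0,0],[-1,-0.1,0,0,0,0,0],[-1,-0.05,0,0,0,0,0],[-1,0,0,0,0,0,0]]

```text
t: 29.75
eef_pos: [0.5941, 0.0255, 0.1347]
ee_rot: [[-0.991, -0.131, 0.002], [-0.131, 0.991, 0.0], [-0.002, -0.0, -1.0]]
ft_force: [-0.6, 0.3, -0.5]
opening: -0.0
grasp_force: 0.6
```

Emit:
jog_arm:
  commands:
    - [[-1,-0.06,0,0,0,0,0],[-1,-0.06,0,0,0,0,0],[-1,0,0,0,0,0,0]]

```text
t: 30.05
eef_pos: [0.5977, 0.026, 0.1347]
ee_rot: [[-0.991, -0.131, 0.002], [-0.131, 0.991, 0.0], [-0.002, -0.0, -1.0]]
ft_force: [-0.6, 0.0, -0.5]
opening: 0.0
grasp_force: 0.7
```

Emit:
jog_arm:
  commands:
    - [[-1,-0.05,0,0,0,0,0],[-1,-0.05,0,0,0,0,0],[-1,0,0,0,0,0,0]]

```text
t: 30.35
eef_pos: [0.5979, 0.0261, 0.1346]
ee_rot: [[-0.991, -0.13, -0.004], [-0.13, 0.991, -0.001], [0.004, -0.001, -1.0]]
ft_force: [-7.5, -1.2, 3.5]
opening: 0.0
grasp_force: 3.9
```

Emit:
jog_arm:
  commands:
    - [[-1,-0.05,0,0,0,0,0],[-1,-0.05,0,0,0,0,0],[-1,0,0,0,0,0,0]]

```text
t: 30.65
eef_pos: [0.5979, 0.0261, 0.1346]
ee_rot: [[-0.991, -0.13, -0.009], [-0.13, 0.991, -0.002], [0.01, -0.001, -1.0]]
ft_force: [-13.5, -2.2, 9.3]
opening: 0.0001
grasp_force: 7.3
```

Emit:
jog_arm:
  commands:
    - [[-1,0.3,0,0,0,0,0],[-1,0.6,0,0,0,0,0],[-1,0.9,0,0,0,0,0],[-1,0.9,0,-0.5,0,0,0],[-1,0.9,0,-0.9,0,0,0]]

```text
t: 31.15
eef_pos: [0.4945, 0.0128, 0.1753]
ee_rot: [[-0.991, -0.131, -0.001], [-0.131, 0.991, 0.001], [0.001, 0.001, -1.0]]
ft_force: [-0.1, 0.8, 0.3]
opening: -0.0002
grasp_force: 0.0
```

Emit:
jog_arm:
  commands:
    - [[-1,0.5,-0.5,-0.9,0,0,0],[-1,0,-0.9,-0.9,0,0,0],[-1,0,-0.9,-0.9,0,0,0],[-1,0,-0.9,0,0,0,0],[-1,0,-0.9,0,0,0,0]]

```text
t: 31.65
eef_pos: [0.4994, -0.1129, 0.2599]
ee_rot: [[-0.991, -0.131, 0.008], [-0.131, 0.991, -0.002], [-0.008, -0.003, -1.0]]
ft_force: [0.2, -1.1, 0.1]
opening: -0.0
grasp_force: 0.0
```

```bash
python3 - <<'E'
from plan import *
st();s=robot.get_image("scene");t=robot.get_image("top")
for n,z in (("tray_handle",.15),("tray_front",.17)):
  for im in (s,t): print(n,[(np.round(x["position"],1).tolist(),round(x["p"],2),atz(im,x["position"],z)) for x in robot.spot_point(n,im)[:1]])
o=np.zeros((600,800,3),np.uint8);o[:300,:400]=cv2.resize(np.array(s["pixels"]),(400,300));o[:300,400:]=cv2.resize(np.array(t["pixels"]),(400,300))
o[300:,:780]=cv2.resize(np.array(t["pixels"])[190:250,270:400],(780,300),interpolation=cv2.INTER_CUBIC)
cv2.imwrite("pics/m9.png",o[:,:,::-1])
E
```

```text
t 31.65 p [ 0.4994 -0.1129  0.2599] f [ 0.2 -1.1  0.1] open -0.0 gf 0.0
tray_handle [([291.2, 253.9], 0.96, array([0.60790459, 0.02950937, 0.15      ]))]
tray_handle [([338.0, 231.4], 0.56, array([0.61891885, 0.02600146, 0.15      ]))]
tray_front [([274.8, 263.8], 0.63, array([0.66497139, 0.03730256, 0.17      ]))]
tray_front []
```

View pics/m9.png

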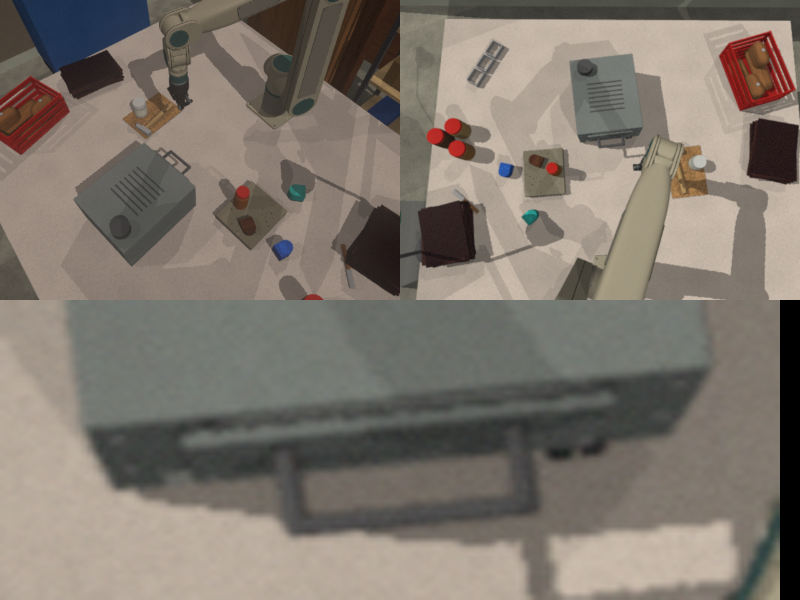

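The handle and panel appear exactly as in the first picture (bar at crop (295,530)–(535,510)). The tray is home and the other items are undisturbed.

```bash
python3 -c "
from station import robot
print(robot.close_job())"
```

```text
the job is handed in; nothing more can be done
None
```

The job is handed in: the tray was pulled out and locked, the tall heel settled in the corner against both fences with its flat face to the front panel, and the lever was pressed and let go as asked. The tray then met its stop fully home, and the low heel, jar, hammer and tin were left alone, all in about 32 s. The heel was last seen before the tray went in, and no verdict came back.

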